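# Fit the freshly cast knob to the scent warmer and hold it pressed in

### The arm

A 7-joint arm with a two-finger parallel gripper is mounted at the origin on the work surface. World frame = base frame: x ahead of the robot, y to its left, z up, the work surface at z = 0. Lengths are in mm, angles in degrees, forces in N, time in s.
With the tool pointing down it reaches from about 400 to 925 mm from the base axis. Payload 5.6 kg.
Tool frame: the origin (TCP) lies at the very end of the fingers, on their centre line; the grasp point (between the pads) lies 19 mm behind it; z points along the fingers, x is the direction in which the jaws open and shut, and the axes are right-handed (so a half turn about z gives the same grasp; the last joint's range is limited). The gripper opens to 85 mm and grips with 20 to 120 N. Pads are 22 mm wide; open, the fingers measure 114 mm over their backs; the gripper's body (76 mm by 85 mm) begins 54 mm behind the grasp point. The pads swing forward as they close: fully open they stand 13 mm farther back than shut.
Start: joints at [60.619, 26.786, -0.665, 91.828, 0.344, 61.387, -3.226], TCP at [294.223, -579.604, 231.29] pointing down, gripper open.
Joint ranges: [-144.91, 144.91], [-17.63, 115.5], [-89.93, 88.59], [15.96, 139.68], [-74.01, 254.01], [8.47, 105.57], [-167.45, 167.45]. Speed limits (degrees/s): [147.25, 147.25, 180, 180, 180, 180, 180].

### API

Orientations are given as [roll, pitch, yaw] about the fixed x, y, z axes, in that order (R = Rz(yaw) Ry(pitch) Rx(roll)).
In Python, from workcell import bot, eyes gives the robot as it stands. The module is installed in compiled form; this text tells all that it offers.
- The arm moves only by the shell command python3 -m crank 'ROWS' [FORCE]. ROWS is JSON, a list of rows, each a list of 7 numbers: the opening, from 0 (shut) to 1 (fully open), then the shift along the tool's x, y, z in mm, then the turn, a rotation vector about the tool's x, y, z in rad. In form: [[grip, dx, dy, dz, rx, ry, rz], ...]. A call has 1 to 12 rows; each row shifts and turns the commanded pose from where the row before left it, along the tool's axes as they then stand; what a row does not reach is not made up. A row lasts 1/10 s, in which the tool goes at most 50 mm and 8.59 degrees, less where a joint would pass 70% of its speed; a pose out of reach is approached as far as the arm can. A call is refused whole if a number of a shift passes 50 or a number of a turn 0.15, either way. A call with a gripper value outside its range is refused whole. The fingers move at their own pace and stop on an object; FORCE is the grip in N (left out, the last holds). Time passes only in rows, so rows that do not move let the fingers close. It gives the time, the measured TCP pose, the force and the opening at its end, in the units of the state.
- bot.observe(): the state, without advancing time (a new reading comes with each control period).
- eyes.get_image(name): name is "side" or "top" or "wrist"; returns a dict with "image" (400x640x3 uint8, blue, green, red), "camera_matrix" (3x3 intrinsics, pixels), "k1" (the pictures are not rectified: a ray, as slopes to the right and down, at radius r is drawn at 1 + k1 r^2 times it, then the intrinsics apply), "rvec" (rotation vector, rad) and "tvec" (3), from world to camera coordinates, as OpenCV has them; the wrist camera has in their place "T_tool_cam" (4x4, takes a point from camera to tool coordinates, whose origin is the TCP and whose axes are the tool frame's). Camera axes: x right, y down, z forward; pixel columns grow to the right and rows downward; lengths in mm; the calibration is good to about 2 mm. A picture is of the moment at which its call begins: read the wrist's pose just before it. There is no depth.
- bot.job_done(): hands the job in, once; it reports no verdict.
The state is a dict: "time": time; "joint_positions": joint angles; "dq": joint speeds; "tau": joint torques, N m; "tool_pos": TCP position; "tool_rot": TCP orientation; "wrist_force": force on the tool from outside, world axes, zero at the start; "ft_torque": the same for the moment, N m; "grip_width": finger opening in mm.
Only numpy, scipy, OpenCV 4.12 (cv2) and the standard library are available. Lean on these libraries where they do the work, as an engineer would, in place of code of your own. Each camera call takes 0.05 s, during which the arm holds its last target. There are 200 camera calls.

### The job

Lift the black bar knob with the yellow pointer out of its casting mould, turn it so that its pointer lines up with the yellow pointer on the scent warmer's dial, and push it fully home onto the D-shaped brass shaft. Then press the knob so that the sprung shaft goes all the way in, and finish like that: still gripping the knob and keeping it pressed in. Leave the orange drawer pull in the mould and the bottle, candle jar and soap where they are.

Things in the scene. Friction and masses are not known exactly. Their poses are not given: they have to be found in the camera images.
- knob: Black cast knob, about 60 g, upright in either mould cavity. Origin: centre of underside; z up its axis; x points to the bore's flat and the yellow pointer end (within 50 degrees of world +x). Skirt 44 mm in diameter, z 0 to 18 mm; on it a bar grip 40 (x) by 16 (y) mm, z 18 to 38 mm, gripped across its 16 mm. Bore from below 18 mm deep, 16 mm in diameter, flat 4.5 mm from the axis on the +x side.
- knob_mark (a point): Point on the knob at the pointer end: 18 mm from its axis along knob x, 18 mm above its underside.
- mould: Open teal casting mould, fixed, 80 (x) by 190 (y) by 22 mm high, with two round cavities 47 mm in diameter and 14 mm deep (floor 8 mm above the table), centred at y = -48 mm and y = +48 mm. Origin: centre of its underside.
- pull: Orange mushroom-shaped cast drawer pull, loose, 42 mm in diameter at the foot, 34 mm high, in the other cavity. Stays there. Origin: centre of its underside.
- warmer: Scent warmer, fixed: cream box 220 (x) by 160 (y) by 70 mm high; origin at the centre of its underside. On its flat top (z = 70 mm) the shaft stands upright at x = -55 mm, y = 0, and a round blue dish, 88 mm in diameter with its rim at z = 88 mm, is fixed at x = +53 mm, y = 0.
- shaft_tip (a point): Tip centre of the upright brass D-shaft, 99 mm above the table with the shaft out; z up, x points to the flat. Diameter 14 mm, flat 3.5 mm from the axis; the top 5 mm taper to 7 mm. Fully home, the tip meets the bore's end: the knob's underside is 18 mm below the tip. 1 mm clearance all round: the turn must match within about 9 degrees.
- shaft_mark (a point): Point on the yellow pointer of the dial disc (50 mm in diameter, top 72 mm above the table) at the shaft's foot: 18 mm from the shaft axis, on the flat's side. Disc and shaft turn together, stiffly (0.15 N m); the pointer starts within 60 degrees of world +x.
- shaft (a joint): How far the sprung shaft is pushed in, m: 0 out, 0.006 all the way in (stop). The spring needs 3 N to start and 6.6 N all the way in, and pushes the shaft out again when let go. Fully in, the knob's underside is still 3 mm above the disc.
- oil_bottle: Small amber bottle, 36 mm in diameter, 70 mm high, standing loose beyond the mould. Origin: centre of its underside.
- candle_jar: Amber candle jar with steel lid, 70 mm in diameter, 60 mm high, standing loose beyond the mould. Origin: centre of its underside.
- soap: Cream soap bar 55 by 80 by 28 mm, lying loose between robot and warmer. Origin: centre of its underside.
Mind the look-alikes: they are no part of the job. Of the things shaped like the knob, the black one is meant.

How it is judged (in metres and radians):
On the way, in this order (a step that is already met when the one before it is completed fails the run):
1. the knob is lifted out of the mould in the fingers, its underside at least 10 mm above the mould's top (z of knob in the frame of mould above 0.032 m and contact force between the fingers and knob above 1 N), for 0.1 s.
2. the knob is fully home on the shaft, pointers lined up (z of knob in the frame of shaft_tip below -0.0155 m and horizontal distance between knob and shaft_tip below 0.004 m and horizontal distance between knob_mark and shaft_mark below 0.006 m), for 0.1 s.
At the end, for the whole second after the job is handed in: Still knob on shaft in the last second: underside 15.5 mm or more below the tip, axes within 4 mm, pointers within 6 mm, tilt under 0.12 rad; fingers grip it (over 2 N), shaft in over 4.2 mm. Pull in its cavity, moved under 15 mm; bottle, jar, soap under 30 mm (all of step 2 and angle between knob's own z axis and vertical below 0.12 rad and value of joint shaft above 0.0042 m and contact force between the fingers and knob above 2 N and linear speed of knob below 0.02 m/s and z of pull in the frame of mould below 0.012 m and distance of pull from where it was at the start of the episode below 0.015 m and distance of each of oil_bottle, candle_jar, soap from where it was at the start of the episode below 0.03 m); the arm keeps its last pose, push and grip.
It fails at once if the drawer pull is taken out of its cavity (z of pull in the frame of mould above 0.025 m).
It fails at once if bottle, candle jar or soap is pushed away or tipped over (distance of any of oil_bottle, candle_jar, soap from where it was at the start of the episode above 0.03 m or angle between any of oil_bottle, candle_jar, soap's own z axis and vertical above 0.5 rad).
It also fails if it takes over 38 s, if anything falls off the work surface, if the arm or the gripper's body presses on something with over 40 N, if the wrist force passes 120 N, or if a joint passes its speed limit or range.

## Working session

There is one attempt and no reset: what is moved stays moved. The work goes in short steps, Python scripts to look and compute and a shell command to move; the robot and the scene stay as the last step left them, time stands still between calls to the robot, and variables do not carry over. Pictures are saved under pics/ and viewed, about 8 in all and at most 12, crops included, and the job is handed in when it is done.

```bash
mkdir -p pics; cat > h.py <<'E'
import numpy as np, cv2
from workcell import bot, eyes
from scipy.spatial.transform import Rotation as R
def snap(n,f):
    s=bot.observe(); d=eyes.get_image(n); cv2.imwrite('pics/%s.png'%f,d['image'])
    T=np.eye(4)
    if n=='wrist':
        W=np.eye(4); W[:3,:3]=R.from_euler('xyz',s['tool_rot'],degrees=True).as_matrix(); W[:3,3]=s['tool_pos']
        T=W@np.array(d['T_tool_cam'])
    else:
        M=np.eye(4); M[:3,:3]=cv2.Rodrigues(np.array(d['rvec'],float))[0]; M[:3,3]=np.ravel(d['tvec']); T=np.linalg.inv(M)
    np.savez('pics/%s.npz'%f,K=d['camera_matrix'],k1=d['k1'],T=T); return d['image']
def ray(f,u,v):
    c=np.load('pics/%s.npz'%f); p=cv2.undistortPoints(np.array([[[u,v]]],float),c['K'],np.array([float(c['k1']),0,0,0]))[0,0]
    return c['T'][:3,3], c['T'][:3,:3]@np.array([p[0],p[1],1])
def at(f,u,v,z):
    o,d=ray(f,u,v); return (o+d*(z-o[2])/d[2]).round(1)
def px(f,P):
    c=np.load('pics/%s.npz'%f); M=np.linalg.inv(c['T'])
    return cv2.projectPoints(np.array(P,float).reshape(-1,1,3),cv2.Rodrigues(M[:3,:3])[0],M[:3,3],c['K'],np.array([float(c['k1']),0,0,0]))[0].reshape(-1,2).round(1)
E
python3 - <<'E'
from h import *
print(bot.observe())
snap('top','t0'); snap('side','s0')
for f in('t0','s0'):
    c=np.load('pics/%s.npz'%f); print(c['T'].round(2),c['K'],c['k1'])
E
```

```text
{'time': 0.0, 'joint_positions': array([60.62029775, 26.83658258, -0.6630835 , 91.88206317,  0.34464839,
       61.38554143, -3.22391633]), 'dq': array([-0.07414209, -0.02116095,  0.05396925,  0.03682397, -0.01215288,
       -0.14116773, -0.09336247]), 'tau': array([-5.62735495e-04, -5.32387626e+01,  2.12576048e-02, -2.51302886e+01,
        1.13479714e-02,  7.91189581e-03,  1.63296523e-07]), 'tool_pos': array([ 293.90839841, -579.12639343,  230.32346369]), 'tool_rot': array([ 1.79991340e+02,  1.01887400e-01, -6.30869534e+01]), 'wrist_force': array([-0.15094501, -0.51295652,  0.09514211]), 'ft_torque': array([-0.01760103, -0.03457276,  0.00367686]), 'grip_width': 85.47481859632165}
[[ 2.0000e-02 -9.9000e-01  1.0000e-01  4.6358e+02]
 [-1.0000e+00 -2.0000e-02 -4.0000e-02 -5.5670e+01]
 [ 4.0000e-02 -1.0000e-01 -9.9000e-01  8.9208e+02]
 [ 0.0000e+00  0.0000e+00  0.0000e+00  1.0000e+00]] [[390.29312446   0.         320.06052562]
 [  0.         390.29312446 199.67531298]
 [  0.           0.           1.        ]] -0.02311030017388768
[[-8.8000e-01 -3.3000e-01  3.4000e-01  2.3136e+02]
 [-4.8000e-01  6.4000e-01 -6.0000e-01  5.0281e+02]
 [-2.0000e-02 -6.9000e-01 -7.2000e-01  7.3580e+02]
 [ 0.0000e+00  0.0000e+00  0.0000e+00  1.0000e+00]] [[396.98973212   0.         318.22616947]
 [  0.         396.98973212 198.43388905]
 [  0.           0.           1.        ]] 0.011741559783950736
```

View pics/t0.png

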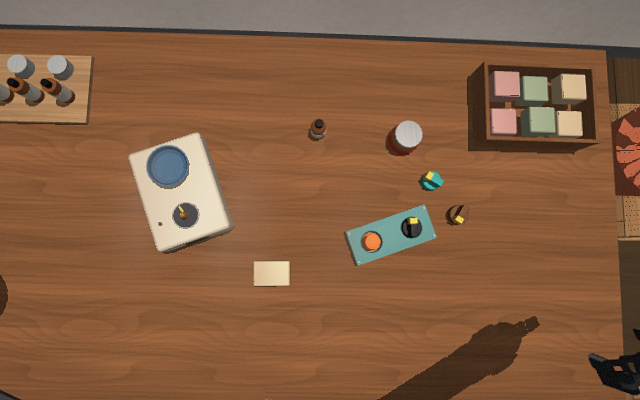

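View pics/s0.png

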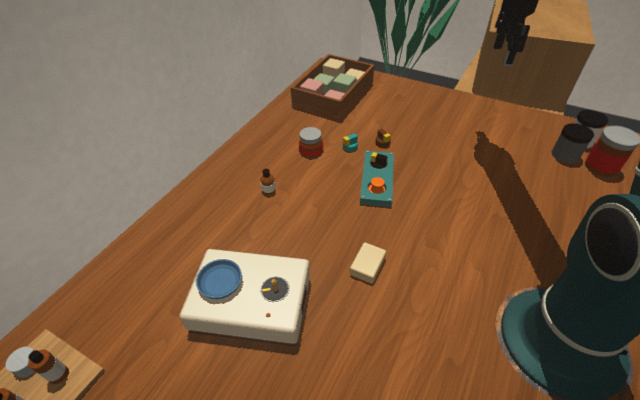

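Look-alikes in the top picture: the black knob in the mould at (412,228), a teal one loose at (432,180) and a brown one at (458,214). I choose the black one in the mould and check it in a close crop together with the dial.

```bash
python3 - <<'E'
from h import *
i=cv2.imread('pics/t0.png')
a=cv2.resize(i[195:265,340:440],None,fx=8,fy=8,interpolation=cv2.INTER_CUBIC)[:, :800]
a=cv2.resize(i[203:253,387:437],(400,400),interpolation=cv2.INTER_CUBIC)
b=cv2.resize(i[190:240,160:210],(400,400),interpolation=cv2.INTER_CUBIC)
cv2.imwrite('pics/c0.png',np.hstack([a,b]))
print('knob',at('t0',412,228,40),'pull',at('t0',372,241,42),'shaft',at('t0',184,214,80),'soap',at('t0',271,273,28),'jar',at('t0',407,134,60),'bottle',at('t0',318,124,70),'tealknob',at('t0',432,180,20))
print([at('t0',u,v,22) for u,v in((346,232),(424,205),(436,239),(358,265))])
E
```

```text
knob [ 492.4 -290.1   40. ] pull [ 462.4 -201.2   42. ] shaft [510.8 195.4  80. ] soap [389.2  17.2  28. ] jar [ 698.3 -274.9   60. ] bottle [712. -78.  70.] tealknob [ 603.5 -342.7   20. ]
[array([ 481.3, -146.2,   22. ]), array([ 545.5, -322.9,   22. ]), array([ 469.3, -349.6,   22. ]), array([ 408.9, -173.7,   22. ])]
```

View pics/c0.png

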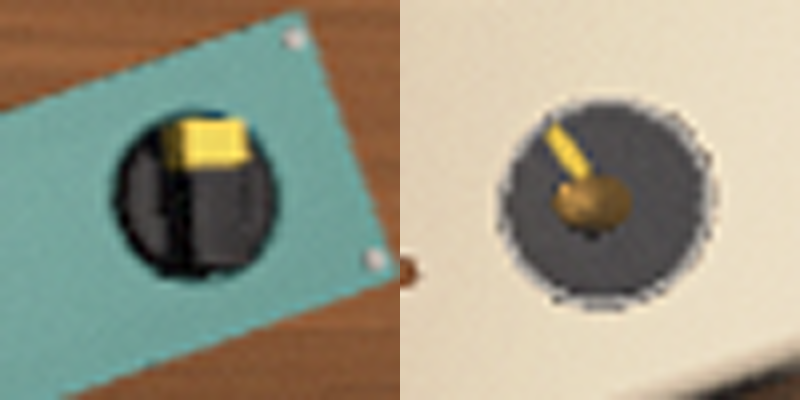

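The left crop is the black knob: skirt centre about (195,195), yellow pointer end at top (212,140), yaw near 0. The right crop is the dial, with its centre at (605,205) and its pointer tip at (550,128), yaw about +36. Next I move above the knob for a wrist view.

```bash
cat >> h.py <<'E'
def plan(x,y,z,yaw):
    "remaining shift in current tool axes, and rz"
    s=bot.observe(); Rm=R.from_euler('xyz',s['tool_rot'],degrees=True)
    D=R.from_euler('xyz',[180,0,yaw],degrees=True)
    print('pos',s['tool_pos'].round(2),'rot',s['tool_rot'].round(2),'t',round(s['time'],2),'F',s['wrist_force'].round(1),'w',round(s['grip_width'],1))
    print('shift now-axes',Rm.inv().apply(np.array([x,y,z])-s['tool_pos']).round(2),'in target axes',D.inv().apply(np.array([x,y,z])-s['tool_pos']).round(2),'rotvec',(Rm.inv()*D).as_rotvec().round(4))
E
python3 - <<'E'
from h import *
print(np.array(eyes.get_image('wrist')['T_tool_cam']).round(2))
print('dial',at('t0',185.6,215.6,72),'ptr',at('t0',178.75,206,72))
plan(480,-291,190,-88)
E
```

```text
[[   1.     -0.     -0.      0.96]
 [   0.      0.96    0.28  -70.91]
 [   0.     -0.28    0.96 -144.11]
 [   0.      0.      0.      1.  ]]
dial [508.  194.4  72. ] ptr [527.8 209.6  72. ]
pos [ 294.   -579.24  230.56] rot [ 1.7999e+02  8.0000e-02 -6.3090e+01] t 0.15 F [ 0.6  0.3 -0.2] w 85.4
shift now-axes [-172.79 -296.33   40.76] in target axes [-281.58 -195.95   40.56] rotvec [4.000e-04 1.300e-03 4.348e-01]
```

```bash
python3 -m crank '[[1,-14.4,-24.7,3.4,0,0,0],[1,-14.4,-24.7,3.4,0,0,0],[1,-14.4,-24.7,3.4,0,0,0],[1,-14.4,-24.7,3.4,0,0,0],[1,-14.4,-24.7,3.4,0,0,0],[1,-14.4,-24.7,3.4,0,0,0],[1,-14.4,-24.7,3.4,0,0,0],[1,-14.4,-24.7,3.4,0,0,0],[1,-14.4,-24.7,3.4,0,0,0],[1,-14.4,-24.7,3.4,0,0,0],[1,-14.4,-24.7,3.4,0,0,0],[1,-14.4,-24.7,3.4,0,0,0]]'
python3 -m crank '[[1,0,0,0,0,0,0.109],[1,0,0,0,0,0,0.109],[1,0,0,0,0,0,0.109],[1,0,0,0,0,0,0.109],[1,0,0,0,0,0,0],[1,0,0,0,0,0,0],[1,0,0,0,0,0,0]]'
python3 - <<'E'
from h import *
i=snap('wrist','w1'); plan(492,-291,120,-88)
cv2.imwrite('pics/w1v.png',i)
print(px('w1',[[492,-291,38]]))
E
```

```text
time: 1.35
tool_pos: [480.6, -290.3, 190.1]
tool_rot: [180.0, 0.0, -63.1]
wrist_force: [1.1, -0.2, -0.9]
grip_width: 85.1
time: 2.05
tool_pos: [480.3, -291.3, 190.4]
tool_rot: [180.0, 0.0, -88.0]
wrist_force: [-0.4, 0.9, 0.5]
grip_width: 85.5
pos [ 480.26 -291.35  190.4 ] rot [ 1.800e+02  1.000e-02 -8.799e+01] t 2.1 F [-0.  -0.  -0.1] w 85.2
shift now-axes [ 7.000e-02 -1.176e+01  7.040e+01] in target axes [ 6.000e-02 -1.175e+01  7.040e+01] rotvec [0.0001 0.0001 0.0002]
[[318.7 173.2]]
```

View pics/w1v.png

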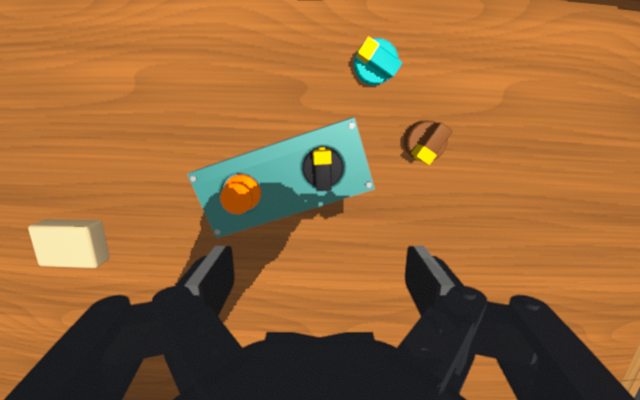

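```bash
python3 - <<'E'
from h import *
i=cv2.imread('pics/w1.png')
cv2.imwrite('pics/w1c.png',cv2.resize(i[135:195,290:360],(700,600),interpolation=cv2.INTER_CUBIC))
E
```

```text
(no output)
```

View pics/w1c.png

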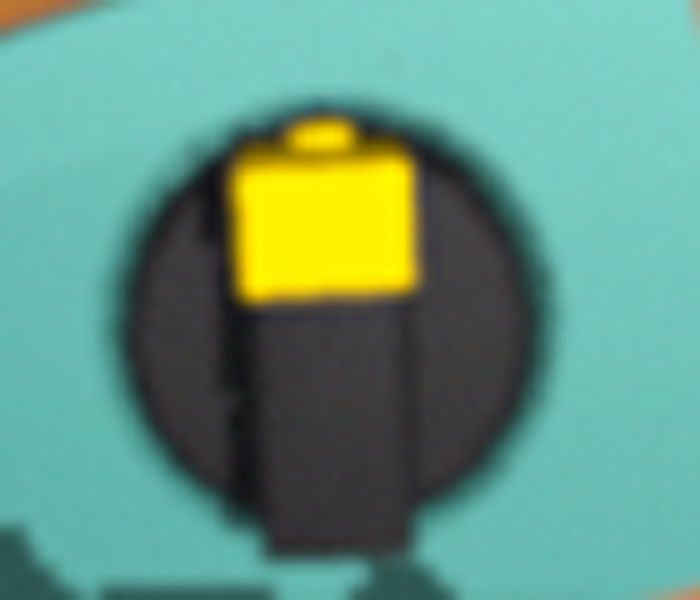

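```bash
python3 - <<'E'
from h import *
q=lambda u,v,z:at('w1',290+u/10,135+v/10,z)
print('top corners',[q(*p,46) for p in((232,155),(412,155),(410,553),(265,553))])
for a,b in (((232,155),(242,300)),((412,155),(418,292)),((255,310),(267,553)),((405,310),(410,553)),((242,302),(417,293))):
    d=(q(*b,46)-q(*a,46)); print('len,ang',d.round(1),np.degrees(np.arctan2(d[1],d[0])).round(1))
print('skirt c@26',q(332,315,26),'mark c',q(322,228,46),'notch',q(322,130,26))
E
```

```text
top corners [array([ 516.1, -284.8,   46. ]), array([ 516.7, -302.4,   46. ]), array([ 476.3, -304. ,   46. ]), array([ 475.8, -289.3,   46. ])]
len,ang [-14.3  -1.4   0. ] -174.4
len,ang [-13.5  -1.2   0. ] -174.9
len,ang [-25.  -2.   0.] -175.4
len,ang [-25.   -1.6   0. ] -176.3
len,ang [  1.5 -17.3   0. ] -85.0
skirt c@26 [ 497.  -295.6   26. ] mark c [ 509.2 -293.9   46. ] notch [ 516.6 -293.8   26. ]
```

```bash
python3 - <<'E'
from h import *
plan(496.3,-295.2,45,-85)
E
```

```text
pos [ 480.26 -291.35  190.4 ] rot [ 1.800e+02  1.000e-02 -8.799e+01] t 2.1 F [-0.  -0.  -0.1] w 85.2
shift now-axes [  4.42 -15.91 145.4 ] in target axes [  5.23 -15.65 145.4 ] rotvec [ 0.0001  0.0001 -0.0522]
```

```bash
python3 -m crank '[[0.5,0,0,0,0,0,-0.0522],[0.5,2.6,-7.8,20,0,0,0],[0.5,2.6,-7.8,20,0,0,0],[0.5,0,0,20,0,0,0],[0.5,0,0,20,0,0,0],[0.5,0,0,20,0,0,0],[0.5,0,0,15,0,0,0],[0.5,0,0,15,0,0,0],[0.5,0,0,15,0,0,0],[0.5,0,0,0,0,0,0],[0.5,0,0,0,0,0,0]]'
python3 - <<'E'
from h import *
i=snap('wrist','w2'); plan(496.3,-295.2,28,-85)
cv2.imwrite('pics/w2c.png',i[100:400,120:520])
cv2.imwrite('pics/w2c.png',cv2.resize(i[100:400,120:520],(800,600),interpolation=cv2.INTER_CUBIC))
E
```

```text
time: 3.2
tool_pos: [496.3, -295.2, 45.4]
tool_rot: [180.0, 0.0, -85.1]
wrist_force: [0.7, -0.1, 1.3]
grip_width: 42.6
pos [ 496.74 -295.42   45.91] rot [-1.7996e+02 -3.0000e-02 -8.5070e+01] t 3.25 F [ 0.5 -0.3  0.1] w 42.8
shift now-axes [-0.26  0.43 17.91] in target axes [-0.26  0.42 17.91] rotvec [-0.0007 -0.0005 -0.0012]
```

View pics/w2c.png

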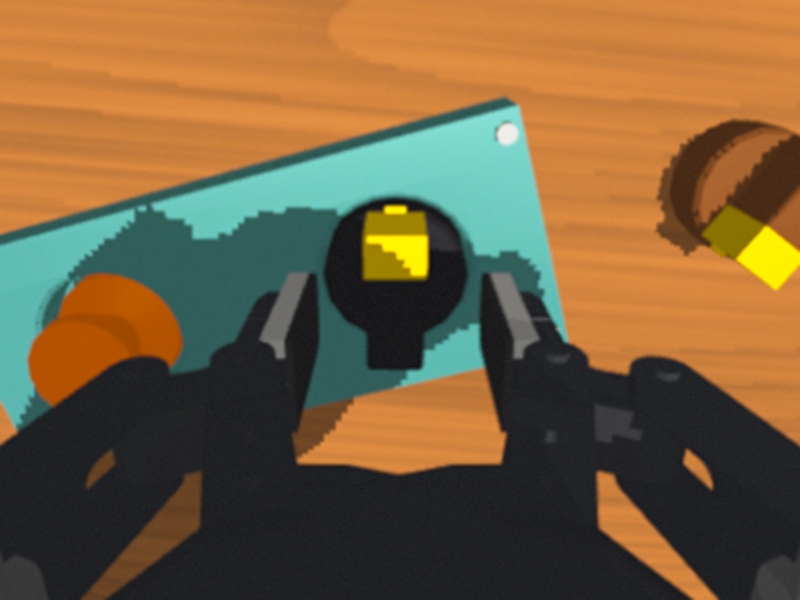

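Everything lines up: the bar sits midway between the pads, with its yellow end at crop (395,245), and the pull is clear of the fingers. Descend and grip.

```bash
python3 -m crank '[[0.5,0,0.3,9,0,0,0],[0.5,0,0,8.5,0,0,0],[0.5,0,0,0,0,0,0],[0.1,0,0,0,0,0,0],[0,0,0,0,0,0,0],[0,0,0,0,0,0,0],[0,0,0,0,0,0,0],[0,0,0,0,0,0,0],[0,0,0,0,0,0,0]]' 60
python3 -m crank '[[0,0,0,-6,0,0,0],[0,0,0,-10,0,0,0],[0,0,0,-15,0,0,0],[0,0,0,-25,0,0,0],[0,0,0,-30,0,0,0],[0,0,0,-40,0,0,0],[0,0,0,-40,0,0,0],[0,0,0,0,0,0,0],[0,0,0,0,0,0,0]]'
python3 - <<'E'
from h import *
snap('wrist','w3'); plan(430,195,190,-54)
E
```

```text
time: 4.15
tool_pos: [496.3, -295.4, 28.3]
tool_rot: [-180.0, -0.0, -85.1]
wrist_force: [-0.4, -0.5, 2.0]
grip_width: 14.5
time: 5.05
tool_pos: [496.5, -295.5, 196.2]
tool_rot: [-179.8, -0.1, -85.1]
wrist_force: [0.2, 0.3, -1.4]
grip_width: 14.2
pos [ 495.69 -295.1   194.6 ] rot [-1.7998e+02 -2.0000e-02 -8.5080e+01] t 5.1 F [-0.2  0.7 -0.8] w 14.7
shift now-axes [-493.93   23.4     4.39] in target axes [-435.11 -234.93    4.6 ] rotvec [-3.000e-04 -5.000e-04 -5.424e-01]
```

```bash
python3 -m crank '[[0,0,0,0,0,0,-0.1355],[0,0,0,0,0,0,-0.1355],[0,0,0,0,0,0,-0.1355],[0,0,0,0,0,0,-0.1355],[0,0,0,0,0,0,0]]'
python3 -m crank '[[0,-16,-9.8,0,0,0,0],[0,-34,-20.7,0,0,0,0],[0,-34,-20.7,0,0,0,0],[0,-34,-20.7,0,0,0,0],[0,-34,-20.7,0,0,0,0],[0,-34,-20.7,0,0,0,0],[0,-34,-20.7,0,0,0,0],[0,-34,-20.7,0,0,0,0],[0,-34,-20.7,0,0,0,0],[0,-34,-20.7,0,0,0,0],[0,-34,-20.7,0,0,0,0],[0,-34,-20.7,0,0,0,0]]'
python3 -m crank '[[0,0,0,0,0,0,0],[0,0,0,0,0,0,0],[0,0,0,0,0,0,0]]'
python3 - <<'E'
from h import *
i=snap('wrist','w4'); plan(508,194.4,150,-54); print(px('w4',[[508,194.4,72],[510,195,99],[527.8,209.6,72]]))
b=cv2.imread('pics/w3.png')
cv2.imwrite('pics/w4v.png',np.vstack([cv2.resize(i[0:300,120:520],(800,600)) [:600]])); cv2.imwrite('pics/w3c.png',cv2.resize(b[180:360,220:420],(660,594),interpolation=cv2.INTER_CUBIC))
E
```

```text
time: 5.6
tool_pos: [495.0, -294.7, 192.5]
tool_rot: [179.9, 0.2, -54.0]
wrist_force: [-0.4, -0.4, -0.7]
grip_width: 14.3
time: 6.8
tool_pos: [457.3, 162.2, 193.7]
tool_rot: [179.9, 0.0, -54.1]
wrist_force: [0.1, -0.3, -0.2]
grip_width: 14.5
time: 7.1
tool_pos: [458.4, 159.1, 193.6]
tool_rot: [179.9, -0.0, -54.1]
wrist_force: [0.2, -0.1, -0.6]
grip_width: 14.6
pos [458.75 158.79 193.69] rot [ 1.7994e+02 -2.0000e-02 -5.4160e+01] t 7.15 F [-0.2  0.   0.8] w 14.8
shift now-axes [-5.000e-02 -6.082e+01  4.362e+01] in target axes [  0.14 -60.77  43.69] rotvec [ 0.0011 -0.0004 -0.0028]
[[318.8 124.9]
 [319.6 123.7]
 [317.9  95.3]]
```

View pics/w4v.png

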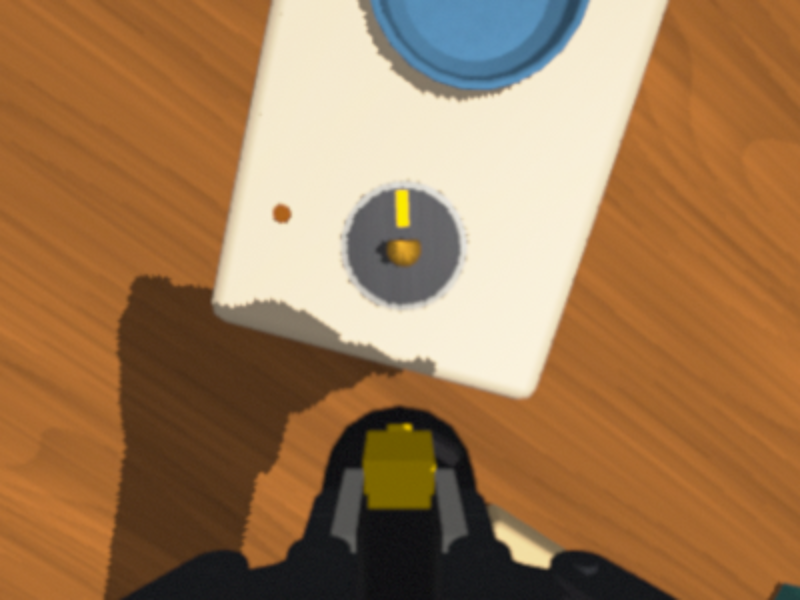

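```bash
python3 - <<'E'
from h import *
i=cv2.imread('pics/w4.png')
f=lambda v,u:cv2.resize(i[v:v+75,u:u+50],(400,600),interpolation=cv2.INTER_CUBIC)
cv2.imwrite('pics/w4c.png',np.hstack([cv2.resize(i[87:157,290:357],(402,420),interpolation=cv2.INTER_CUBIC),cv2.resize(i[195:265,287:353],(396,420),interpolation=cv2.INTER_CUBIC)]))
E
```

```text
(no output)
```

View pics/w4c.png

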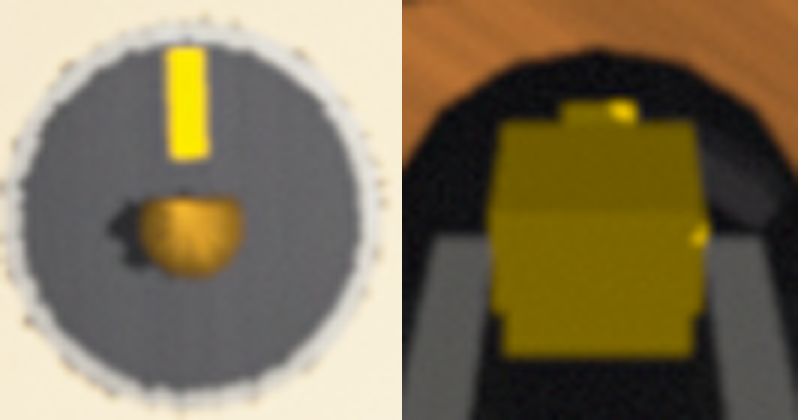

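```bash
python3 - <<'E'
from h import *
D=lambda u,v,z:at('w4',290+u/6,87+v/6,z)
Kk=lambda u,v,z:at('w4',287+(u-402)/6,195+v/6,z)
c=D(192,213,72);p=D(187,48,72);p2=D(189.5,158,72)
a=lambda d:np.degrees(np.arctan2(d[1],d[0])).round(1)
print('disc',c,'ptr end',p,a(p-c),a(p-p2),'diam',D(22,213,72)-D(362,213,72),D(192,42,72)-D(192,388,72))
print('shaft tip',D(190,232,99))
s=bot.observe(); Rm=R.from_euler('xyz',s['tool_rot'],degrees=True); t=s['tool_pos']
for n,P in(('FL',Kk(490,207,211.4)),('FR',Kk(708,207,211.4)),('fl bot',Kk(500,122,191.4)),('fr bot',Kk(696,122,191.4)),('skirt front',Kk(600,50,191.4)),('skirt front low',Kk(600,50,173.4))): print(n,P,'tool',Rm.inv().apply(P-t).round(1))
E
```

```text
disc [511.3 193.3  72. ] ptr end [529.7 207.5  72. ] 37.7 37.3 diam [-29.3  40.6   0. ] [40.3 29.2  0. ]
shaft tip [509.7 192.7  99. ]
FL [469.5 176.2 211.4] tool [ -7.8 -18.9 -17.7]
FR [479.4 162.5 211.4] tool [  9.1 -18.9 -17.7]
fl bot [469.2 176.3 191.4] tool [ -8.1 -18.7   2.3]
fr bot [479.3 162.2 191.4] tool [  9.3 -18.7   2.3]
skirt front [479.8 173.  191.4] tool [  0.8 -25.4   2.3]
skirt front low [475.2 169.7 173.4] tool [  0.8 -19.7  20.3]
```

```bash
python3 - <<'E'
from h import *
plan(511.6,194.6,124,-52.5)
E
```

```text
pos [458.75 158.79 193.69] rot [ 1.7994e+02 -2.0000e-02 -5.4160e+01] t 7.15 F [-0.2  0.   0.8] w 14.8
shift now-axes [  1.88 -63.89  69.62] in target axes [  3.76 -63.73  69.69] rotvec [ 0.0011 -0.0003 -0.029 ]
```

```bash
python3 -m crank '[[0,0,0,0,0.001,0,-0.029],[0,0.7,-12.7,10,0,0,0],[0,0.7,-12.7,10,0,0,0],[0,0.8,-12.7,10,0,0,0],[0,0.8,-12.8,10,0,0,0],[0,0.8,-12.8,10,0,0,0],[0,0,0,10,0,0,0],[0,0,0,9,0,0,0],[0,0,0,0,0,0,0],[0,0,0,0,0,0,0],[0,0,0,0,0,0,0]]' 80
python3 - <<'E'
from h import *
plan(511.6,194.6,112,-52.5)
i=snap('side','s5'); print(px('s5',[511,193,99]))
u,v=px('s5',[511,193,110])[0].astype(int)
cv2.imwrite('pics/s5c.png',cv2.resize(i[v-50:v+40,u-60:u+60],(800,600),interpolation=cv2.INTER_CUBIC)); print(u,v)
E
```

```text
time: 8.25
tool_pos: [512.0, 195.6, 125.6]
tool_rot: [-179.9, -0.0, -52.4]
wrist_force: [0.4, -0.1, -0.7]
grip_width: 14.1
pos [512.   195.64 125.58] rot [-1.799e+02 -3.000e-02 -5.237e+01] t 8.25 F [ 0.4 -0.1 -0.7] w 14.1
shift now-axes [ 0.57  0.97 13.58] in target axes [ 0.58  0.95 13.58] rotvec [-0.0017 -0.0005  0.0022]
[[272.5 279.8]]
271 276
```

View pics/s5c.png

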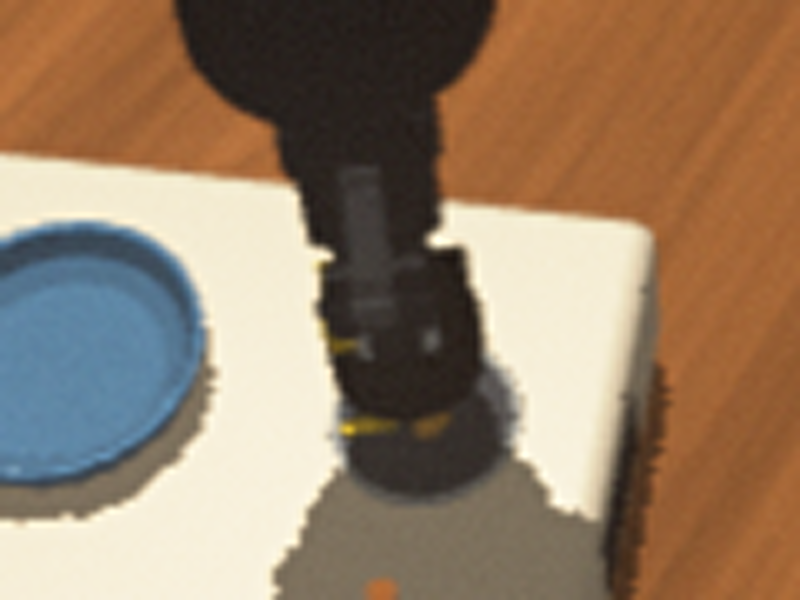

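The knob is above the shaft; the brass shows under the skirt at crop (430,425). I go down gently and watch the force.

```bash
python3 -m crank '[[0,0.4,0.6,2,0,0,0],[0,0,0,2,0,0,0],[0,0,0,2,0,0,0],[0,0,0,1,0,0,0],[0,0,0,1,0,0,0],[0,0,0,0,0,0,0],[0,0,0,0,0,0,0]]'
python3 -m crank '[[0,0,0,1,0,0,0],[0,0,0,1,0,0,0],[0,0,0,1,0,0,0],[0,0,0,0,0,0,0],[0,0,0,0,0,0,0]]'
python3 -m crank '[[0,0,0,1,0,0,0],[0,0,0,1,0,0,0],[0,0,0,1,0,0,0],[0,0,0,0,0,0,0],[0,0,0,0,0,0,0]]'
```

```text
time: 9.0
tool_pos: [511.7, 195.2, 117.0]
tool_rot: [-179.9, -0.0, -52.4]
wrist_force: [0.8, -0.4, -1.2]
grip_width: 13.9
time: 9.5
tool_pos: [511.7, 195.1, 114.0]
tool_rot: [-179.9, -0.0, -52.4]
wrist_force: [-0.3, 0.4, 0.5]
grip_width: 14.0
time: 10.0
tool_pos: [511.7, 195.2, 111.0]
tool_rot: [-179.9, -0.0, -52.4]
wrist_force: [-0.0, 0.2, -0.3]
grip_width: 14.2
```

No resistance with the knob 8 mm past the tip, so the shaft is in the bore. I continue.

```bash
python3 -m crank '[[0,0,0,1,0,0,0],[0,0,0,1,0,0,0],[0,0,0,1,0,0,0],[0,0,0,1,0,0,0],[0,0,0,0,0,0,0]]'
python3 -m crank '[[0,0,0,1,0,0,0],[0,0,0,1,0,0,0],[0,0,0,1,0,0,0],[0,0,0,1,0,0,0],[0,0,0,0,0,0,0],[0,0,0,0,0,0,0]]'
python3 -m crank '[[0,0,0,1,0,0,0],[0,0,0,1,0,0,0],[0,0,0,0,0,0,0],[0,0,0,0,0,0,0]]'
```

```text
time: 10.5
tool_pos: [511.6, 195.2, 106.9]
tool_rot: [-180.0, 0.0, -52.4]
wrist_force: [0.5, 0.0, -1.0]
grip_width: 13.9
time: 11.1
tool_pos: [511.6, 195.2, 103.0]
tool_rot: [-179.9, 0.0, -52.4]
wrist_force: [-0.7, -0.1, 0.2]
grip_width: 14.0
time: 11.5
tool_pos: [511.7, 195.2, 101.2]
tool_rot: [-179.9, -0.0, -52.4]
wrist_force: [-0.6, -0.8, 2.4]
grip_width: 14.4
```

```bash
python3 -m crank '[[0,0,0,0.5,0,0,0],[0,0,0,0.5,0,0,0],[0,0,0,0,0,0,0],[0,0,0,0,0,0,0],[0,0,0,0,0,0,0]]' 100
python3 -m crank '[[0,0,0,1,0,0,0],[0,0,0,1,0,0,0],[0,0,0,1,0,0,0],[0,0,0,0,0,0,0],[0,0,0,0,0,0,0]]'
python3 -m crank '[[0,0,0,1,0,0,0],[0,0,0,1,0,0,0],[0,0,0,0,0,0,0],[0,0,0,0,0,0,0]]'
```

```text
time: 12.0
tool_pos: [511.7, 195.1, 100.1]
tool_rot: [-179.9, -0.0, -52.4]
wrist_force: [-1.4, -0.8, 3.1]
grip_width: 13.9
time: 12.5
tool_pos: [511.7, 195.2, 97.1]
tool_rot: [-179.9, -0.0, -52.4]
wrist_force: [-1.2, -1.9, 4.2]
grip_width: 13.4
time: 12.9
tool_pos: [511.7, 195.2, 95.3]
tool_rot: [-179.9, -0.0, -52.4]
wrist_force: [-3.3, -0.2, 6.9]
grip_width: 13.6
```

```bash
python3 -m crank '[[0,0,0,0.5,0,0,0],[0,0,0,0.5,0,0,0],[0,0,0,0,0,0,0],[0,0,0,0,0,0,0]]'
python3 -m crank '[[0,0,0,0.5,0,0,0],[0,0,0,0,0,0,0],[0,0,0,0,0,0,0],[0,0,0,0,0,0,0]]'
```

```text
time: 13.3
tool_pos: [511.8, 195.2, 95.0]
tool_rot: [-179.9, -0.0, -52.4]
wrist_force: [-3.3, -2.4, 13.2]
grip_width: 13.7
time: 13.7
tool_pos: [511.9, 195.2, 95.0]
tool_rot: [-179.9, -0.0, -52.4]
wrist_force: [-6.1, -2.8, 16.0]
grip_width: 13.3
```

The stop is clear: 16 N with no more travel after 6 mm. One check picture.

```bash
python3 - <<'E'
from h import *
i=snap('wrist','w6'); j=snap('side','s6'); t=snap('top','t6')
a=cv2.resize(i[170:290,260:380],(400,400),interpolation=cv2.INTER_CUBIC)
u,v=px('s6',[511,193,90])[0].astype(int)
b=cv2.resize(j[v-40:v+30,u-35:u+35],(400,400),interpolation=cv2.INTER_CUBIC)
cv2.imwrite('pics/f6.png',np.hstack([a,b]))
a0=cv2.imread('pics/t0.png')
for n,(u,v) in dict(pull=(372,241),soap=(271,273),jar=(407,134),bottle=(318,128)).items():
    w=lambda m:m[v-22:v+22,u-22:u+22]
    r=cv2.phaseCorrelate(np.float32(cv2.cvtColor(w(a0),6)),np.float32(cv2.cvtColor(w(t),6))); print(n,np.round(r[0],2))
E
```

```text
pull [0.52 0.52]
soap [0.63 0.45]
jar [0.47 0.51]
bottle [0.47 0.51]
```

View pics/f6.png

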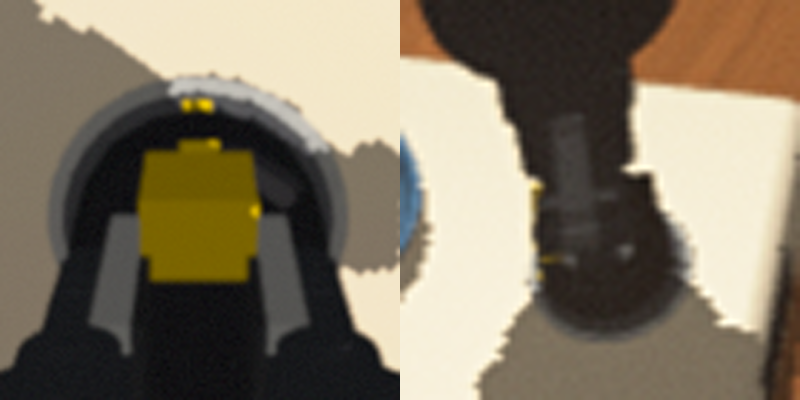

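The dial pointer at (197,104) and the knob pointer at (199,145) line up, and the knob sits down on the dial. Nothing else moved: every object shows the same half-pixel offset, which comes from the matching method. I hand in.

```bash
python3 -c "
from h import *
s=bot.observe(); print(s['time'],s['wrist_force'],s['tool_pos'],s['grip_width']); print(bot.job_done())"
```

```text
13.85 [-4.31618893 -2.47250901 16.21549047] [511.86226949 195.20940355  94.93304408] 13.553417869591126
the job is handed in; nothing more can be done
None
```

I lifted the black knob out of the mould, turned it to the dial pointer, pushed it home on the shaft and pressed the shaft in to its stop. I handed in at 13.85 s of the 38 s, still gripping at 100 N and pressing with about 16 N.

Last checks:
- **Fit:** the shaft entered the bore without resistance. The spring force started at TCP z 101 mm, the expected fully-home height.
- **Press:** the force rose to about 7 N over 6 mm of travel. It then went up to 16 N with no more movement, so the shaft is at its stop.
- **Pointers:** knob and dial pointers lined up in the wrist picture.
- **Other objects:** pull, bottle, jar and soap showed no movement in the top view; all four had the same half-pixel offset, which comes from the matching method.

Two readings did not match. The grip width was about 13.5 mm on a 16 mm bar, though the knob never slipped. There is also a sideways load of about 5 N at the end.

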